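# Snap the weighing plate onto the spring scale

### The arm

A 6-joint arm with a two-finger parallel gripper is mounted at the origin on the work surface. World frame = base frame: x ahead of the robot, y to its left, z up, the work surface at z = 0. Lengths are in m, angles in rad, forces in N, time in s.
With the tool pointing down it reaches from about 0.375 to 0.975 m from the base axis. Payload 3.8 kg.
Tool frame: the origin (TCP) lies at the very end of the fingers, on their centre line; the grasp point (between the pads) lies 19 mm behind it; z points along the fingers, y is the line along which they close (so a half turn about z gives the same grasp; the last joint's range is limited). The gripper opens to 85 mm and grips with 20 to 120 N. Pads are 22 mm wide; open, the fingers measure 114 mm over their backs; the gripper's body (76 mm by 85 mm) begins 54 mm behind the grasp point. The pads swing forward as they close: fully open they stand 13 mm farther back than shut.
Start: joints at [1.113, 0.264, 1.604, -0, 1.274, -0.037], TCP at [0.276, 0.616, 0.199] pointing down, gripper open.
Joint ranges: [-2.63, 2.63], [-0.94, 2.18], [0.31, 2.57], [-1.31, 4.45], [0, 2.66], [-2.55, 2.55]. Speed limits (rad/s): [2.57, 2.57, 3.14, 3.14, 3.14, 3.14].

### API

Orientations are given as a rotation vector (axis times angle).
In Python, from workcell import read_state, read_camera, calibration, finish_job gives the robot as it stands.
- The arm moves only by the tool step_arm, never from a script. Its argument "commands" is a list of rows, each an object of numbers: "fingers": the gripper's target within -1 to 1 (shut at 1, half-way at 0, fully open at -1); "dx", "dy", "dz": the shift along the tool's x, y, z in m; "roll": the turn about the tool's z in degrees. In form: [{"fingers": .., "dx": .., "dy": .., "dz": .., "roll": ..}, ...]. A call has 1 to 8 rows; each row is the pose to reach, as a shift and turn from the pose commanded when the call began, along the tool's axes at that moment; what a row does not reach only later rows make up. A row lasts 1/8 s, in which the tool goes at most 62.5 mm and 10.7 degrees, less where a joint would pass 70% of its speed; a pose out of reach is approached as far as the arm can. A call with a gripper value outside its range is refused whole. The fingers move at their own pace and stop on an object; "squeeze" is the grip in N (left out, the last holds). Time passes only in rows, so rows that repeat a pose let the fingers close. It gives the time, the measured TCP pose, the force, the opening and the grip force at its end, in the units of the state.
- read_state(): the state, without advancing time (a new reading comes with each control period).
- read_camera(name): name is "side" or "top"; returns (picture, depth): 384x512x3 uint8, blue, green, red; 384x512 float32, m along the optical axis (not along the pixel's ray), 0 where there is no reading.
- calibration(name): a dict with "intrinsics" (3x3 intrinsics, pixels), "world_to_cam" (4x4, takes a point from world to camera coordinates). Camera axes: x right, y up, looking along -z (the intrinsics and any distortion apply to the point x, -y, -z); pixel columns grow to the right and rows downward; lengths in m; the calibration is good to about 2 mm. A picture is of the moment at which its call begins. calibration takes no time and is no camera call.
- finish_job(): hands the job in; it is judged then, once.
The state is a dict: "time": time; "q": joint angles; "joint_vel": joint speeds; "joint_torque": joint torques, N m; "tool_pos": TCP position; "tcp_rot": TCP orientation; "wrist_force": force on the tool from outside, world axes, zero at the start; "torque": the same for the moment, N m; "width": opening from 0.0 (shut) to 1.0 (fully open); "grip_force": force on a finger pad.
Only numpy, scipy, OpenCV 4.12 (cv2) and the standard library are available. Lean on these libraries where they do the work, as an engineer would, in place of code of your own. Each camera call takes 0.05 s, during which the arm holds its last target. There are 200 camera calls.

### The job

The washed weighing plate goes back on the white spring scale: lift it by its collar, keep it level, and set its four holes over the four snap studs. Then press it down evenly, two studs at a time, until all four have clicked and the plate lies fully home on the head; never load the scale beyond its 2.5 kg. Leave the other kitchen things where they are.

Things in the scene. Friction and masses are not known exactly. Their poses are not given: they have to be found in the camera images.
- plate_grip (a point): Point on the axis of the weighing plate's collar, 28 mm above the plate's underside; axes are the plate's, z up. The collar (cup holder) is a round steel tube standing in the middle of the plate, 50 mm outside, 44 mm inside, from 4 to 40 mm above the underside: the place to grip it. The plate lies flat on the counter at first; half a turn makes no difference.
- hole0 (a point): Centre of the plate's hole at x = +68, y = +48 mm, at the level of the underside; axes are the plate's. The plate is bare metal, 180 mm (its x) by 140 mm (its y), 4 mm thick, about 0.25 kg, stiff, with four square 14 mm holes near its corners.
- hole1 (a point): The same for the hole at x = +68, y = -48 mm
- hole2 (a point): The same for the hole at x = -68, y = +48 mm
- hole3 (a point): The same for the hole at x = -68, y = -48 mm
- seat (a point): Middle of the sprung weighing head on the white spring scale (housing 190 x 160 mm, 75 mm tall), level with the four shoulders on which the seated plate's underside lies, 130 mm above the counter when unloaded; it goes down with the head. Axes are the head's, x along its long side, z up. The plate's middle belongs over it, its x along this x (either way round).
- stud0 (a point): Foot of the snap stud at x = +68, y = +48 mm of the head, on its shoulder. Each of the four white plastic studs is a round post, 11 mm thick up to 17 mm above the shoulder, then tapering to 4 mm at 25 mm (1.5 mm play all round in the hole). Two spring catches on its +x and -x sides spread to 19 mm across, sloping from 12 mm above the shoulder down and out to 7 mm, flat beneath at 5.5 mm.
- stud1 (a point): The same at x = +68, y = -48 mm. A plate just set on the studs rests on the slopes of the catches, its underside about 10 mm above the shoulders. Pressed down, the catches of a stud give way at about 6 to 8 N (it differs from one day to the next) and click out over the plate, whose underside then lies on the shoulder (0 mm).
- stud2 (a point): The same at x = -68, y = +48 mm. All four studs pressed at once need more than the scale can bear; two at once, pressed half-way between them, do not. Pressing a single corner lifts the opposite one.
- stud3 (a point): The same at x = -68, y = -48 mm
- spring (a joint): How far the scale's spring is pressed in, in m, which tells the load: 0 without the plate, 1 mm per 8 N; 2.5 kg (24.5 N, the plate's own 2.5 N included) is 0.0031, the hard stop 0.005. The worn linkage above it has play: the head first goes loosely down 2 to 26 mm, not known beforehand, under a push of 1 to 5 N, then bites on the spring. Let go, it rises again. It never tilts.
- paddle: Bystander: black rice paddle, 200 mm long, lying flat between the two; origin at its underside
- cup: Bystander: clear measuring cup, 68 mm across, 75 mm tall; origin at its foot
- ramekin: Bystander: white ceramic ramekin, 90 mm across, 50 mm tall; origin at its foot
- can: Bystander: food can with red label, 74 mm across, 100 mm tall; origin at its foot
- pepper: Bystander: black pepper shaker, 44 mm across, 100 mm tall; origin at its foot
- jar: Bystander: glass jar with steel lid, 66 mm across, 90 mm tall; origin at its foot

How it is judged:
By the outcome, as a careful person would: the job done as asked, in the order asked, and still so for the second after the job is handed in, with the robot touching nothing.
It also fails if it takes over 64 s, if anything falls off the work surface, if the arm or the gripper's body presses on something with over 40 N, if the wrist force passes 120 N, or if a joint passes its speed limit or range.

## Working session

There is one attempt and no reset: what is moved stays moved. The work goes in short steps, Python scripts to look and compute and a tool call to move; the robot and the scene stay as the last step left them, time stands still between calls to the robot, and variables do not carry over. Pictures are saved under pics/ and viewed, at most 10 in all, crops included, and the job is handed in when it is done.

Besides the shell and the picture viewer there is one more tool, called after "Emit:" as name([rows], argument=value, ...), one row to a line, values as JSON. step_arm: Moves the arm, as the interface text tells. Its arguments: {"type":"object","properties":{"commands":{"type":"array","items":{"type":"object","properties":{"fingers":{"type":"number"},"dx":{"type":"number"},"dy":{"type":"number"},"dz":{"type":"number"},"roll":{"type":"number"}}}},"squeeze":{"type":"number"}},"required":["commands"]}

```bash
mkdir -p pics; cat > h.py <<'E'
import numpy as np,cv2
from workcell import *
def grab(n,f=None):
    p,d=read_camera(n)
    if f: cv2.imwrite('pics/'+f,p)
    return p,d
def cloud(n,d):
    c=calibration(n);K=np.array(c['intrinsics']);T=np.array(c['world_to_cam'])
    v,u=np.mgrid[:d.shape[0],:d.shape[1]]
    X=(u-K[0,2])/K[0,0]*d;Y=(v-K[1,2])/K[1,1]*d
    P=np.stack([X,-Y,-d,np.ones_like(d)],-1)
    W=P@np.linalg.inv(T).T
    W[d==0]=np.nan
    return W[...,:3]
def proj(n,pts):
    c=calibration(n);K=np.array(c['intrinsics']);T=np.array(c['world_to_cam'])
    P=np.c_[np.atleast_2d(pts),np.ones(len(np.atleast_2d(pts)))]@T.T
    x,y,z=P[:,0],-P[:,1],-P[:,2]
    return np.c_[K[0,0]*x/z+K[0,2],K[1,1]*y/z+K[1,2]]
def ray(n,u,v,z):
    c=calibration(n);K=np.array(c['intrinsics']);T=np.linalg.inv(np.array(c['world_to_cam']))
    d=T[:3,:3]@np.array([(u-K[0,2])/K[0,0],-(v-K[1,2])/K[1,1],-1]);o=T[:3,3]
    return o+d*(z-o[2])/d[2]
E
python3 - <<'E'
from h import *
for n in('top','side'):
    p,d=grab(n,n+'0.png');c=calibration(n);print({k:(np.round(v,3).tolist() if k!='x' else 0) for k,v in c.items() if not isinstance(v,str)})
    np.save(n+'0.npy',d)
print(read_state())
E
```

```text
{'intrinsics': [[381.296, 0.0, 255.34], [0.0, 381.296, 190.496], [0.0, 0.0, 1.0]], 'world_to_cam': [[-0.004, -1.0, -0.013, -0.011], [0.994, -0.006, 0.106, -0.599], [-0.106, -0.012, 0.994, -0.938], [0.0, 0.0, 0.0, 1.0]]}
{'intrinsics': [[489.467, 0.0, 258.719], [0.0, 489.467, 197.322], [0.0, 0.0, 1.0]], 'world_to_cam': [[0.777, -0.629, -0.001, -0.489], [0.473, 0.584, 0.66, -0.355], [-0.414, -0.513, 0.752, -1.249], [0.0, 0.0, 0.0, 1.0]]}
{'time': 0.1, 'q': array([ 1.11309789e+00,  2.64678443e-01,  1.60526243e+00, -8.43860960e-06,
        1.27372230e+00, -3.68795112e-02]), 'joint_vel': array([ 0.00046557, -0.00133343, -0.00422588,  0.00064428, -0.0007626 ,
       -0.00083646]), 'joint_torque': array([-2.48116639e-04, -5.16706181e+01, -3.68591881e+01, -5.16049045e-05,
        6.27165733e-03,  2.19613418e-05]), 'tool_pos': array([0.27540456, 0.61544261, 0.19757269]), 'tcp_rot': array([-0.65604579, -3.0718176 ,  0.00315604]), 'wrist_force': array([-0.02713376, -0.26734304, -0.31049674]), 'torque': array([-0.03420082, -0.03653675,  0.02004194]), 'grip_force': 0.0, 'width': 1.000980964812669}
```

View pics/top0.png

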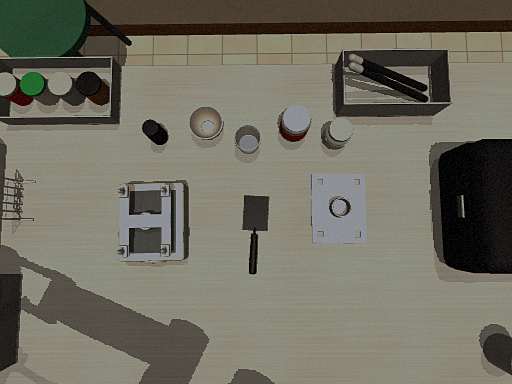

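View pics/side0.png

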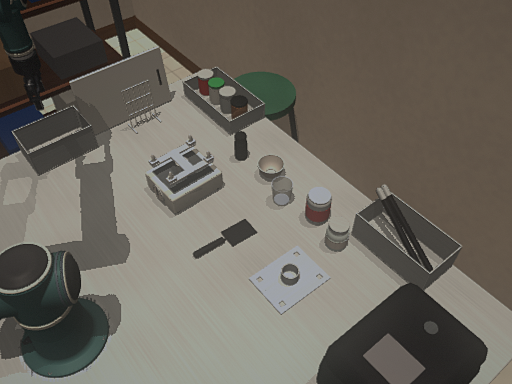

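The top view shows the plate around (339,207) with its collar in the middle. The scale head's studs are at roughly (123,190), (165,187), (123,252) and (165,251). The side view agrees. Next I'll measure precisely.

```bash
python3 - <<'E'
from h import *
p=cv2.imread('pics/top0.png');d=np.load('top0.npy');W=cloud('top',d)
def rect(m,name):
    P=W[m][:,:2].astype(np.float32);print(name,len(P),cv2.minAreaRect(P),np.nanmedian(W[m][:,2]))
roi=np.zeros(d.shape,bool);roi[160:255,300:378]=1
print('counter z',np.nanmedian(W[270:300,300:370,2]))
z=W[...,2]
g=p.min(2)
# plate by brightness contour
sub=cv2.cvtColor(p,cv2.COLOR_BGR2HSV)
m=roi&(z>0.002)&(z<0.012);rect(m,'plate z')
b=roi&(sub[...,1]<22)&(sub[...,2]>120)
cs,_=cv2.findContours(b.astype(np.uint8),cv2.RETR_EXTERNAL,cv2.CHAIN_APPROX_NONE)
c=max(cs,key=cv2.contourArea);r=cv2.minAreaRect(c);print('px rect',r)
print(np.array([ray('top',u,v,.004) for u,v in cv2.boxPoints(r)]).round(4), ray('top',*r[0],.004))
m=roi&(z>0.03);rect(m,'collar');print(W[m].mean(0))
# head
roi=np.zeros(d.shape,bool);roi[170:275,105:200]=1
hz=z[roi];print(np.histogram(hz[~np.isnan(hz)],bins=np.arange(0,.17,.01)))
for lo,hi in((.06,.085),(.095,.118),(.118,.135),(.138,.16)):
    m=roi&(z>lo)&(z<hi);rect(m,(lo,hi))
m=(roi&(z>.138)).astype(np.uint8)
n,l,s,ce=cv2.connectedComponentsWithStats(m)
for i in range(1,n): print(s[i,4],ce[i],W[l==i].mean(0),W[l==i][:,2].max())
a=cv2.resize(p[170:275,105:200],None,fx=5,fy=5,interpolation=cv2.INTER_CUBIC)
b=cv2.resize(p[165:250,300:375],None,fx=4,fy=4,interpolation=cv2.INTER_CUBIC)
o=np.zeros((525,775,3),np.uint8);o[:525,:475]=a;o[:340,475:775]=b
cv2.imwrite('pics/crop0.png',o)
E
```

```text
counter z -0.0007780139580297885
plate z 2945 ((0.5593768358230591, -0.2285468578338623), (0.19991058111190796, 0.24487848579883575), 89.60388946533203) 0.0036803341264417533
px rect ((338.5, 207.5), (69.0, 55.0), 90.0)
[[ 0.6473 -0.1597  0.004 ]
 [ 0.6464 -0.3034  0.004 ]
 [ 0.4674 -0.2971  0.004 ]
 [ 0.4679 -0.1561  0.004 ]] [ 0.55640088 -0.22911917  0.004     ]
collar 96 ((0.5568077564239502, -0.2293049395084381), (0.04931366816163063, 0.04767829552292824), 89.04023742675781) 0.038399292486043235
[ 0.55609636 -0.22993567  0.03774249]
(array([2107,   18,   64,   34,   51,   79,  184, 3058,   24,    5,    4,
        864,  780,  149,   73,   40]), array([0.  , 0.01, 0.02, 0.03, 0.04, 0.05, 0.06, 0.07, 0.08, 0.09, 0.1 ,
       0.11, 0.12, 0.13, 0.14, 0.15, 0.16]))
(0.06, 0.085) 3265 ((0.5198411345481873, 0.23857277631759644), (0.19410236179828644, 0.15924209356307983), 1.3623210191726685) 0.0753182416830942
(0.095, 0.118) 259 ((0.5197188854217529, 0.23919153213500977), (0.14956921339035034, 0.1190706342458725), 2.639596462249756) 0.11718419040948591
(0.118, 0.135) 1496 ((0.521351158618927, 0.23955875635147095), (0.16164635121822357, 0.11715392768383026), 1.1244287490844727) 0.12039686271622141
(0.138, 0.16) 132 ((0.5220080614089966, 0.23819616436958313), (0.15286540985107422, 0.10460518300533295), 1.01547372341156) 0.14602903062030292
34 [120.94117647 190.70588235] [0.58817004 0.28725772 0.14605663] 0.15648025731605175
33 [163.18181818 189.78787879] [0.58968135 0.19191633 0.14622329] 0.1562647190447246
30 [163.16666667 250.6       ] [0.45453785 0.18893107 0.14680815] 0.15683187228537887
35 [120.11428571 251.48571429] [0.45293097 0.28456665 0.14622661] 0.15535972430260137
```

View pics/crop0.png

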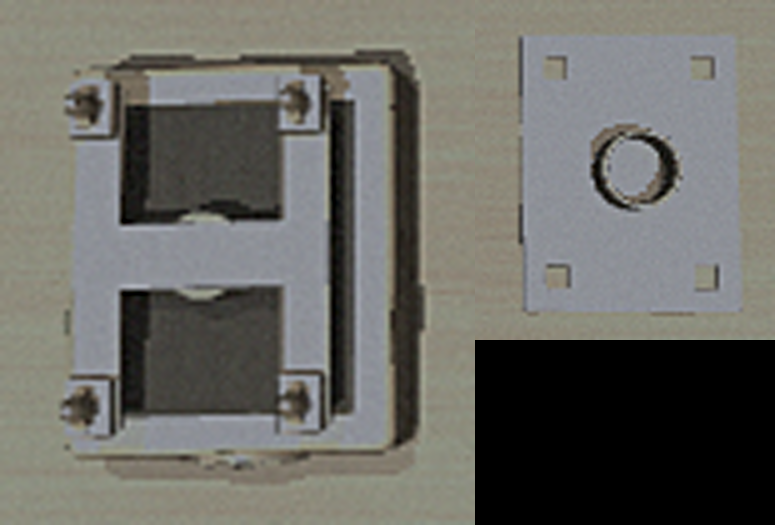

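```bash
cat >> h.py <<'E'
from scipy.spatial.transform import Rotation as R
def delta(x,y,z,yaw=0.):
    """tool-frame shift to world target, and roll bringing tool y to world angle 90deg+yaw(deg) mod 180"""
    s=read_state();A=R.from_rotvec(s['tcp_rot']).as_matrix()
    t=A.T@(np.array([x,y,z])-s['tool_pos'])
    a=np.degrees(np.arctan2(A[1,1],A[0,1]));dr=-((90+yaw-a+90)%180-90)
    print('t',round(s['time'],2),'pos',s['tool_pos'].round(4),'F',s['wrist_force'].round(1),'w',round(s['width'],2),'toolz',A[:,2].round(3),'yaw',round(a-90,2))
    print('delta mm',(t*1e3).round(1),'roll',round(dr,2))
E
python3 - <<'E'
from h import *
p=cv2.imread('pics/top0.png')
g=p.astype(float).sum(2)
H=[]
for x,y in((555.5,68.5),(703,68),(557,277),(706,277)):
    u,v=300+(x-475)/4-.4,165+y/4-.4
    H.append(ray('top',u,v,.003)[:2])
H=np.array(H);print(H.round(4),H.mean(0))
e=H[0]-H[2]+H[1]-H[3];print('yaw plate',np.degrees(np.arctan2(e[1],e[0])),np.linalg.norm(H[0]-H[2]),np.linalg.norm(H[0]-H[1]))
f=H[0]-H[1]+H[2]-H[3];print(np.degrees(np.arctan2(-f[0],f[1])))
delta(.556,-.2295,.12,0)
E
```

```text
[[ 0.6243 -0.1821]
 [ 0.624  -0.2784]
 [ 0.4886 -0.1801]
 [ 0.4882 -0.2759]] [ 0.55628585 -0.22913984]
yaw plate -0.9509407235005117 0.13562429402993378 0.09624789156935633
-0.19650584678308497
t 0.1 pos [0.2754 0.6154 0.1976] F [-0.  -0.3 -0.3] w 1.0 toolz [-0.001 -0.002 -1.   ] yaw -24.11
delta mm [-601.3 -656.4   78.9] roll -24.11
```

Emit:
step_arm([
  {"fingers":-1,"dx":-0.601,"dy":-0.656,"dz":0,"roll":-23.3},
  {"fingers":-1,"dx":-0.601,"dy":-0.656,"dz":0,"roll":-23.3},
  {"fingers":-1,"dx":-0.601,"dy":-0.656,"dz":0,"roll":-23.3},
  {"fingers":-1,"dx":-0.601,"dy":-0.656,"dz":0,"roll":-23.3},
  {"fingers":-1,"dx":-0.601,"dy":-0.656,"dz":0,"roll":-23.3},
  {"fingers":-1,"dx":-0.601,"dy":-0.656,"dz":0,"roll":-23.3},
  {"fingers":-1,"dx":-0.601,"dy":-0.656,"dz":0,"roll":-23.3},
  {"fingers":-1,"dx":-0.601,"dy":-0.656,"dz":0,"roll":-23.3},
], squeeze=50)

```text
time: 1.1
tool_pos: [0.4334, 0.1397, 0.1986]
tcp_rot: [0.022, 3.141, 0.0]
wrist_force: [-0.0, 0.2, 0.2]
width: 1.002
grip_force: 0.0
```

```bash
python3 -c "
from h import *
delta(.5563,-.2293,.08,-.8)"
```

```text
t 1.1 pos [0.4334 0.1397 0.1986] F [-0.   0.2  0.2] w 1.0 toolz [ 0.  0. -1.] yaw -0.79
delta mm [-127.9 -367.3  118.6] roll 0.01
```

Emit:
step_arm([
  {"fingers":-1,"dx":-0.128,"dy":-0.367,"dz":0.06},
  {"fingers":-1,"dx":-0.128,"dy":-0.367,"dz":0.06},
  {"fingers":-1,"dx":-0.128,"dy":-0.367,"dz":0.06},
  {"fingers":-1,"dx":-0.128,"dy":-0.367,"dz":0.06},
  {"fingers":-1,"dx":-0.128,"dy":-0.367,"dz":0.06},
  {"fingers":-1,"dx":-0.128,"dy":-0.367,"dz":0.06},
  {"fingers":-1,"dx":-0.128,"dy":-0.367,"dz":0.119},
  {"fingers":-1,"dx":-0.128,"dy":-0.367,"dz":0.119},
])

```text
invalid input
```

```bash
python3 -c "
from h import *
delta(.5563,-.2293,.01,-.8)"
```

```text
t 1.1 pos [0.4334 0.1397 0.1986] F [-0.   0.2  0.2] w 1.0 toolz [ 0.  0. -1.] yaw -0.79
delta mm [-127.9 -367.3  188.6] roll 0.01
```

Emit:
step_arm([
  {"fingers":-1,"dx":-0.128,"dy":-0.367,"dz":0.06,"roll":0},
  {"fingers":-1,"dx":-0.128,"dy":-0.367,"dz":0.06,"roll":0},
  {"fingers":-1,"dx":-0.128,"dy":-0.367,"dz":0.06,"roll":0},
  {"fingers":-1,"dx":-0.128,"dy":-0.367,"dz":0.06,"roll":0},
  {"fingers":-1,"dx":-0.128,"dy":-0.367,"dz":0.06,"roll":0},
  {"fingers":-1,"dx":-0.128,"dy":-0.367,"dz":0.06,"roll":0},
  {"fingers":-1,"dx":-0.128,"dy":-0.367,"dz":0.119,"roll":0},
  {"fingers":-1,"dx":-0.128,"dy":-0.367,"dz":0.119,"roll":0},
])

```text
time: 2.1
tool_pos: [0.5515, -0.2266, 0.0737]
tcp_rot: [-0.026, -3.131, -0.008]
wrist_force: [-0.6, -0.3, -0.4]
width: 1.0
grip_force: 0.0
```

```bash
python3 -c "
from h import *
delta(.5563,-.2293,.01,-.8)"
```

```text
t 2.1 pos [ 0.5515 -0.2266  0.0737] F [-0.6 -0.3 -0.4] w 1.0 toolz [-0.011  0.005 -1.   ] yaw -0.96
delta mm [-5.6 -2.9 63.6] roll -0.16
```

Emit:
step_arm([
  {"fingers":-1,"dx":0,"dy":0,"dz":0,"roll":0},
  {"fingers":-1,"dx":0,"dy":0,"dz":0,"roll":0},
])

```text
time: 2.35
tool_pos: [0.5578, -0.2269, 0.0823]
tcp_rot: [0.02, 3.138, -0.002]
wrist_force: [-0.2, -0.3, -1.2]
width: 1.004
grip_force: 0.0
```

```bash
python3 -c "
from h import *
delta(.5563,-.2293,.011,-.8)"
```

```text
t 2.35 pos [ 0.5578 -0.2269  0.0823] F [-0.2 -0.3 -1.2] w 1.0 toolz [ 0.004 -0.001 -1.   ] yaw -0.74
delta mm [ 1.7 -2.4 71.3] roll 0.06
```

Emit:
step_arm([
  {"fingers":-1,"dx":0,"dy":0,"dz":0.025,"roll":0},
  {"fingers":-1,"dx":0,"dy":0,"dz":0.05,"roll":0},
  {"fingers":-1,"dx":0,"dy":0,"dz":0.064,"roll":0},
  {"fingers":-1,"dx":0,"dy":0,"dz":0.067,"roll":0},
  {"fingers":-1,"dx":0,"dy":0,"dz":0.067,"roll":0},
  {"fingers":-1,"dx":0,"dy":0,"dz":0.067,"roll":0},
])

```text
time: 3.1
tool_pos: [0.5572, -0.2275, 0.014]
tcp_rot: [0.022, 3.14, -0.001]
wrist_force: [-0.5, 0.4, 0.1]
width: 1.004
grip_force: 0.0
```

```bash
python3 -c "
from h import *
delta(.5563,-.2293,.011,-.8)"
```

```text
t 3.1 pos [ 0.5572 -0.2275  0.014 ] F [-0.5  0.4  0.1] w 1.0 toolz [ 0.002 -0.001 -1.   ] yaw -0.81
delta mm [ 0.9 -1.8  3. ] roll -0.01
```

Emit:
step_arm([
  {"fingers":-1,"dx":0.001,"dy":-0.0015,"dz":0.002,"roll":0},
  {"fingers":1,"dx":0.001,"dy":-0.0015,"dz":0.002,"roll":0},
  {"fingers":1,"dx":0.001,"dy":-0.0015,"dz":0.002,"roll":0},
  {"fingers":1,"dx":0.001,"dy":-0.0015,"dz":0.002,"roll":0},
  {"fingers":1,"dx":0.001,"dy":-0.0015,"dz":0.002,"roll":0},
  {"fingers":1,"dx":0.001,"dy":-0.0015,"dz":0.002,"roll":0},
])

```text
time: 3.85
tool_pos: [0.5552, -0.2286, 0.0108]
tcp_rot: [-0.022, -3.141, 0.0]
wrist_force: [0.1, -0.6, 0.3]
width: 0.004
grip_force: 0.0
```

```bash
python3 -c "
from h import *
p,d=grab('side')
cv2.imwrite('pics/s1.png',cv2.resize(p[170:350,200:400],None,fx=4,fy=3.3)[:600])
print(read_state())"
```

```text
{'time': 3.9, 'q': array([-4.32094776e-01,  3.05769507e-01,  1.92690812e+00, -2.38863295e-05,
        9.08956193e-01, -1.98875149e+00]), 'joint_vel': array([-0.00024227, -0.00151875,  0.00047526,  0.00063892, -0.00109409,
       -0.00061041]), 'joint_torque': array([-4.64103141e-03, -4.73011923e+01, -3.02994061e+01, -4.70048071e-04,
        6.65264943e-04, -1.79784217e-05]), 'tool_pos': array([ 0.55517843, -0.22861315,  0.01075917]), 'tcp_rot': array([-2.21868898e-02, -3.14146903e+00,  3.01482290e-07]), 'wrist_force': array([-0.18348589,  0.43146953, -0.51989657]), 'torque': array([ 0.03014699, -0.00400118, -0.01571817]), 'grip_force': 0.0, 'width': -0.0005576695313299755}
```

View pics/s1.png

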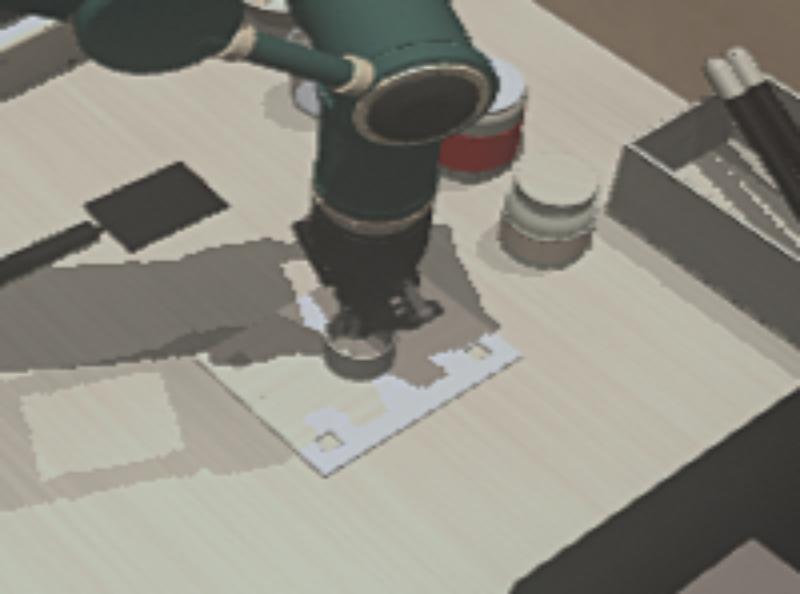

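The side view shows the collar at crop (360,350) with the shut fingertips beside or inside it, so nothing is gripped. I'll check the geometry.

```bash
python3 - <<'E'
from h import *
s=read_state()['tool_pos']
print('tcp px side',proj('side',s),'collar top',proj('side',[.5563,-.2293,.04]),'base',proj('side',[.5563,-.2293,.004]))
p,d=grab('side');W=cloud('side',d);q=cv2.imread('pics/side0.png');d0=np.load('side0.npy');W0=cloud('side',d0)
for n,w in(('before',W0),('now',W)):
    roi=(abs(w[...,0]-.556)<.05)&(abs(w[...,1]+.229)<.05)
    m=roi&(w[...,2]>.025)&(w[...,2]<.048);P=w[m];print(n,len(P),P.min(0).round(3),P.max(0).round(3),P.mean(0).round(3))
pt,dt=grab('top');np.save('t1.npy',dt)
o=np.zeros((600,800,3),np.uint8)
u,v=proj('side',s)[0].astype(int)
o[:600,:400]=cv2.resize(p[v-45:v+15,u-20:u+20],(400,600),interpolation=cv2.INTER_CUBIC)
u,v=proj('top',s)[0].astype(int)
o[:600,400:]=cv2.resize(pt[v-60:v+60,u-40:u+40],(400,600),interpolation=cv2.INTER_CUBIC)
cv2.imwrite('pics/s2.png',o)
E
```

```text
tcp px side [[289.93222943 276.52880362]] collar top [[290.91359741 270.68985673]] base [[290.28516073 277.78605068]]
before 143 [ 0.528 -0.253  0.025] [ 0.578 -0.203  0.045] [ 0.553 -0.228  0.035]
now 96 [ 0.529 -0.254  0.025] [ 0.575 -0.204  0.045] [ 0.544 -0.234  0.036]
```

View pics/s2.png

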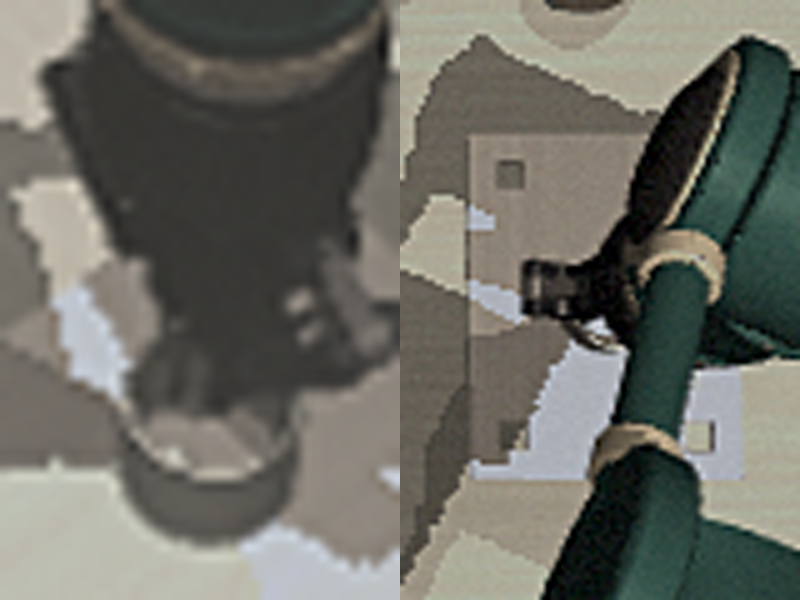

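The top view shows a finger about 28 mm to the +y side of the TCP, so the fingers may be around the collar despite the width reading. I'll test with a small lift.

Emit:
step_arm([
  {"fingers":1,"dx":0,"dy":0,"dz":-0.005,"roll":0},
  {"fingers":1,"dx":0,"dy":0,"dz":-0.01,"roll":0},
  {"fingers":1,"dx":0,"dy":0,"dz":-0.01,"roll":0},
  {"fingers":1,"dx":0,"dy":0,"dz":-0.01,"roll":0},
])

```text
time: 4.5
tool_pos: [0.5553, -0.2287, 0.0209]
tcp_rot: [0.022, 3.141, -0.0]
wrist_force: [0.8, -0.1, -0.4]
width: -0.003
grip_force: 0.0
```

```bash
python3 - <<'E'
from h import *
print(read_state())
p,d=grab('side');W=cloud('side',d)
roi=(abs(W[...,0]-.556)<.05)&(abs(W[...,1]+.229)<.05)
P=W[roi&(W[...,2]>.025)&(W[...,2]<.06)];print(len(P),P.min(0).round(3),P.max(0).round(3))
u,v=proj('side',[.5563,-.2293,.04])[0].astype(int)
cv2.imwrite('pics/s3.png',cv2.resize(p[v-45:v+45,u-60:u+60],(800,600),interpolation=cv2.INTER_CUBIC))
E
```

```text
{'time': 4.5, 'q': array([-4.32103196e-01,  2.92824235e-01,  1.92152012e+00, -1.66415936e-05,
        9.26978896e-01, -1.98878027e+00]), 'joint_vel': array([-1.66512193e-03,  2.95811934e-03,  3.88272854e-03,  1.15616142e-03,
       -1.93612790e-04,  4.67079631e-06]), 'joint_torque': array([-4.80820938e-05, -4.72357106e+01, -3.09155524e+01, -1.90741707e-04,
       -1.38813301e-02, -3.36106908e-06]), 'tool_pos': array([ 0.55527684, -0.22866178,  0.02094422]), 'tcp_rot': array([ 2.21609124e-02,  3.14127454e+00, -1.93534254e-04]), 'wrist_force': array([ 0.80204975, -0.10865255, -0.42944769]), 'torque': array([ 0.00622927, -0.03258312,  0.00563502]), 'grip_force': 0.0, 'width': -0.002917828468033117}
112 [ 0.528 -0.254  0.026] [ 0.577 -0.203  0.058]
```

View pics/s3.png

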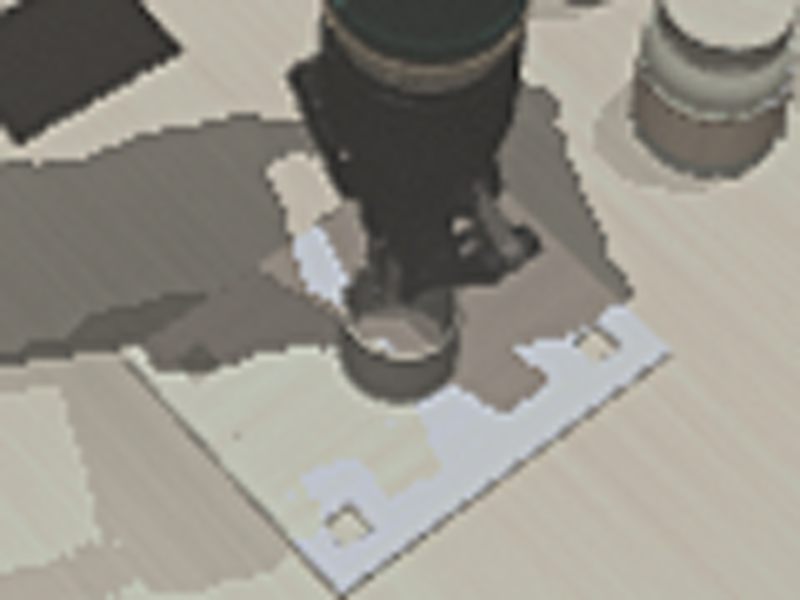

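The side view shows the plate still on the counter. The shut fingertips end near (400,290) in the crop, well above where the TCP should be. I'll raise the arm clear and measure the real fingertip against the reported TCP.

Emit:
step_arm([
  {"fingers":1,"dx":0,"dy":0,"dz":-0.04,"roll":0},
  {"fingers":1,"dx":0,"dy":0,"dz":-0.08,"roll":0},
  {"fingers":1,"dx":0,"dy":0,"dz":-0.08,"roll":0},
  {"fingers":1,"dx":0,"dy":0,"dz":-0.08,"roll":0},
])

```text
time: 5.05
tool_pos: [0.5548, -0.2285, 0.1004]
tcp_rot: [-0.022, -3.141, -0.0]
wrist_force: [0.2, -1.0, -0.8]
width: 0.001
grip_force: 0.0
```

```bash
python3 - <<'E'
from h import *
s=read_state();print(s['tool_pos'],s['width'])
p,d=grab('side');W=cloud('side',d)
t=s['tool_pos']
r=np.hypot(W[...,0]-t[0],W[...,1]-t[1])
for lo in np.arange(.05,.2,.01):
    m=(r<.07)&(W[...,2]>=lo)&(W[...,2]<lo+.01)
    P=W[m]
    if len(P): print(lo.round(3),len(P),(P.min(0)[:2]-t[:2]).round(3),(P.max(0)[:2]-t[:2]).round(3))
u,v=proj('side',t)[0].round().astype(int);print('tcp px',u,v)
c=p[v-60:v+30,u-60:u+60].copy()
c=cv2.resize(c,(800,600),interpolation=cv2.INTER_CUBIC);cv2.circle(c,(403,403),5,(0,0,255),2)
cv2.imwrite('pics/s4.png',c)
E
```

```text
[ 0.55481542 -0.22846721  0.10040193] 0.0008281845384341316
0.13 6 [-0.013 -0.005] [-0.008  0.009]
0.14 21 [-0.014 -0.011] [0.    0.015]
0.15 22 [-0.015 -0.012] [-0.004  0.013]
0.16 15 [-0.015 -0.011] [-0.008  0.013]
0.17 21 [-0.016 -0.011] [-0.008  0.036]
0.18 59 [-0.016 -0.031] [0.01  0.039]
0.19 51 [-0.019 -0.04 ] [0.005 0.048]
0.2 62 [-0.02  -0.048] [-0.005  0.051]
tcp px 291 258
```

View pics/s4.png

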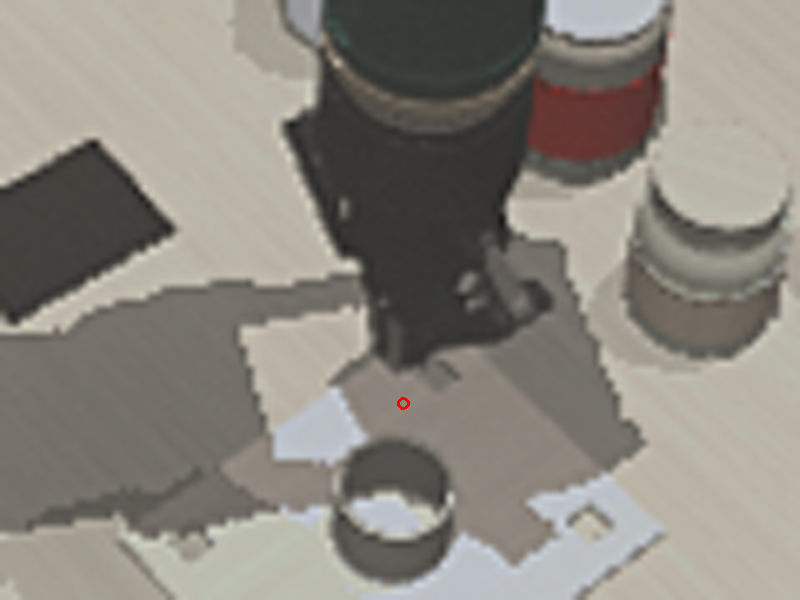

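The side view shows shut fingertips at about z = 0.135 while the TCP reads 0.100, so the real tips sit about 35 mm above the reported TCP. I'll regrip lower: open, go down to a reported z of about -0.02, then check force.

Emit:
step_arm([
  {"fingers":-1,"dx":-0.003,"dy":-0.001,"dz":0,"roll":0},
  {"fingers":-1,"dx":-0.003,"dy":-0.001,"dz":0,"roll":0},
  {"fingers":-1,"dx":-0.003,"dy":-0.001,"dz":0,"roll":0},
  {"fingers":-1,"dx":-0.003,"dy":-0.001,"dz":0.03,"roll":0},
  {"fingers":-1,"dx":-0.003,"dy":-0.001,"dz":0.07,"roll":0},
  {"fingers":-1,"dx":-0.003,"dy":-0.001,"dz":0.1,"roll":0},
  {"fingers":-1,"dx":-0.003,"dy":-0.001,"dz":0.115,"roll":0},
  {"fingers":-1,"dx":-0.003,"dy":-0.001,"dz":0.115,"roll":0},
])

```text
time: 6.1
tool_pos: [0.5572, -0.2292, -0.0153]
tcp_rot: [-0.022, -3.139, -0.002]
wrist_force: [-0.0, 0.2, 0.8]
width: 1.0
grip_force: 0.0
```

Emit:
step_arm([
  {"fingers":-1,"dx":0,"dy":0,"dz":0.005,"roll":0},
  {"fingers":-1,"dx":0,"dy":0,"dz":0.009,"roll":0},
  {"fingers":-1,"dx":0,"dy":0,"dz":0.009,"roll":0},
])

```text
time: 6.48
tool_pos: [0.5584, -0.2298, -0.0228]
tcp_rot: [0.022, 3.141, -0.0]
wrist_force: [0.2, 0.1, -0.0]
width: 0.997
grip_force: 0.0
```

Emit:
step_arm([
  {"fingers":1,"dx":0,"dy":0,"dz":0,"roll":0},
  {"fingers":1,"dx":0,"dy":0,"dz":0,"roll":0},
  {"fingers":1,"dx":0,"dy":0,"dz":0,"roll":0},
  {"fingers":1,"dx":0,"dy":0,"dz":0,"roll":0},
  {"fingers":1,"dx":0,"dy":0,"dz":0,"roll":0},
])

```text
time: 7.1
tool_pos: [0.5587, -0.23, -0.0225]
tcp_rot: [0.022, 3.141, -0.001]
wrist_force: [-1.0, 0.3, 5.4]
width: 0.577
grip_force: 52.1
```

Emit:
step_arm([
  {"fingers":1,"dx":0,"dy":0,"dz":-0.01,"roll":0},
  {"fingers":1,"dx":0,"dy":0,"dz":-0.05,"roll":0},
  {"fingers":1,"dx":0,"dy":0,"dz":-0.1,"roll":0},
  {"fingers":1,"dx":0,"dy":0,"dz":-0.15,"roll":0},
  {"fingers":1,"dx":0,"dy":0,"dz":-0.19,"roll":0},
  {"fingers":1,"dx":0,"dy":0,"dz":-0.19,"roll":0},
])

```text
time: 7.85
tool_pos: [0.5609, -0.2309, 0.1714]
tcp_rot: [0.022, 3.134, -0.005]
wrist_force: [0.5, -0.7, -1.3]
width: 0.574
grip_force: 52.6
```

```bash
python3 - <<'E'
from h import *
# seat plus grasp offset (tool reported minus collar)
delta(.5213+.0022,.2382-.0006,.168,1.2+.0)
E
```

```text
t 7.85 pos [ 0.5609 -0.2309  0.1714] F [ 0.5 -0.7 -1.3] w 0.57 toolz [ 0.008 -0.003 -1.   ] yaw -0.81
delta mm [ 44.1 467.9   1.5] roll -2.01
```

Emit:
step_arm([
  {"fingers":1,"dx":0.005,"dy":0.05,"dz":0,"roll":0},
  {"fingers":1,"dx":0.01,"dy":0.11,"dz":0,"roll":0},
  {"fingers":1,"dx":0.015,"dy":0.17,"dz":0,"roll":-1},
  {"fingers":1,"dx":0.02,"dy":0.23,"dz":0,"roll":-2},
  {"fingers":1,"dx":0.026,"dy":0.29,"dz":0,"roll":-2},
  {"fingers":1,"dx":0.032,"dy":0.35,"dz":0,"roll":-2},
  {"fingers":1,"dx":0.037,"dy":0.41,"dz":0,"roll":-2},
  {"fingers":1,"dx":0.042,"dy":0.45,"dz":0,"roll":-2},
])

```text
time: 8.85
tool_pos: [0.5203, 0.2229, 0.164]
tcp_rot: [0.035, -3.137, 0.002]
wrist_force: [0.9, 0.4, -2.1]
width: 0.575
grip_force: 52.9
```

Emit:
step_arm([
  {"fingers":1,"dx":0,"dy":0.017,"dz":0,"roll":0},
  {"fingers":1,"dx":0,"dy":0.017,"dz":0,"roll":0},
  {"fingers":1,"dx":0,"dy":0.017,"dz":0,"roll":0},
  {"fingers":1,"dx":0,"dy":0.017,"dz":0,"roll":0},
  {"fingers":1,"dx":0,"dy":0.017,"dz":0,"roll":0},
])

```text
time: 9.48
tool_pos: [0.5225, 0.2368, 0.1669]
tcp_rot: [-0.03, 3.141, -0.0]
wrist_force: [0.3, 0.9, -1.0]
width: 0.577
grip_force: 52.9
```

```bash
python3 - <<'E'
from h import *
delta(.5235,.2376,.168,1.2)
p,d=grab('top');W=cloud('top',d);np.save('t2.npy',d);cv2.imwrite('pics/top2.png',p)
ps,ds=grab('side');np.save('s2.npy',ds);cv2.imwrite('pics/side2.png',ps)
z=W[...,2];r=(abs(W[...,0]-.5213)<.12)&(abs(W[...,1]-.238)<.1)
print(np.histogram(z[r],bins=np.arange(.1,.26,.01)))
m=r&(z>.14);m&=(abs(z-np.nanmedian(z[m]))<.012)
print('plate z med',np.nanmedian(z[m]))
# plane fit
P=W[m];A=np.c_[P[:,:2]-P[:,:2].mean(0),np.ones(len(P))];print('plane',np.linalg.lstsq(A,P[:,2],rcond=None)[0])
u,v=proj('top',[.5213,.2382,.18])[0].astype(int);print(u,v)
a=cv2.resize(p[v-50:v+50,u-40:u+40],(480,600),interpolation=cv2.INTER_CUBIC)
us,vs=proj('side',[.5213,.2382,.16])[0].astype(int);print(us,vs)
b=cv2.resize(ps[vs-75:vs+75,us-40:us+40],(320,600),interpolation=cv2.INTER_CUBIC)
cv2.imwrite('pics/c2.png',np.hstack([a,b]))
E
```

```text
t 9.47 pos [0.5225 0.2368 0.1669] F [ 0.3  0.9 -1. ] w 0.58 toolz [ 0. -0. -1.] yaw 1.1
delta mm [-1.   0.8 -1.1] roll -0.1
(array([   0,   81,   68,    7,    2,    5,    0,    0,   55, 3973,   15,
         19,   27,    9,    6]), array([0.1 , 0.11, 0.12, 0.13, 0.14, 0.15, 0.16, 0.17, 0.18, 0.19, 0.2 ,
       0.21, 0.22, 0.23, 0.24, 0.25]))
plate z med 0.5742787853121012
plane [-0.00624499  0.00314141  0.57306567]
136 219
180 151
```

View pics/c2.png

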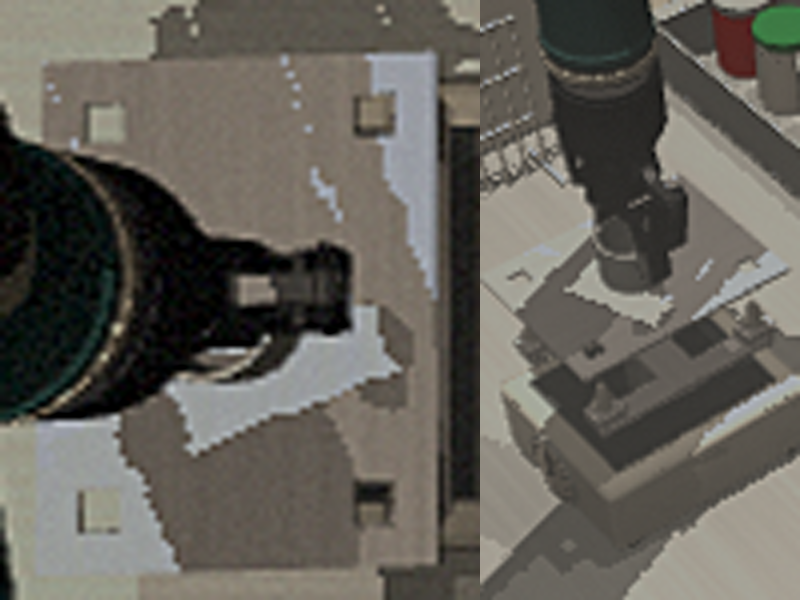

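The crop shows the plate level over the head with all four holes visible: (104,123), (375,115), (99,509) and (375,504).

```bash
python3 - <<'E'
from h import *
d=np.load('t2.npy');W=cloud('top',d);z=W[...,2]
r=(abs(W[...,0]-.5213)<.13)&(abs(W[...,1]-.238)<.11)&(abs(z-.195)<.012)
print('plate top z',np.median(z[r]),'mode',np.percentile(z[r],[10,50,90]).round(4))
P=W[r];A=np.c_[P[:,:2]-P[:,:2].mean(0),np.ones(len(P))];print('plane',np.linalg.lstsq(A,P[:,2],rcond=None)[0].round(4))
print('rect',cv2.minAreaRect(P[:,:2].astype(np.float32)))
zt=np.median(z[r])
H=np.array([ray('top',96+x/6-.4,169+y/6-.4,zt)[:2] for x,y in((104.5,123),(375.5,114.5),(99,508.5),(375,503.5))])
def rep(H,n):
    e=H[0]-H[2]+H[1]-H[3];f=H[0]-H[1]+H[2]-H[3]
    print(n,H.mean(0).round(4),np.degrees(np.arctan2(e[1],e[0])).round(2),np.degrees(np.arctan2(-f[0],f[1])).round(2),(np.linalg.norm(e)/2).round(4),(np.linalg.norm(f)/2).round(4))
rep(H,'holes')
d=np.load('top0.npy');W=cloud('top',d);z=W[...,2]
S=np.array([[.5882,.2873],[.5897,.1919],[.4529,.2846],[.4545,.1889]])
for lo,hi in((.1,.126),(.126,.137),(.137,.145),(.145,.15),(.15,.16)):
    c=[]
    for s in S:
        m=(np.hypot(W[...,0]-s[0],W[...,1]-s[1])<.018)&(z>lo)&(z<=hi);c.append(W[m][:,:2].mean(0) if m.any() else [np.nan]*2)
    rep(np.array(c),(lo,hi))
# head frame / stud tips via crop0 pixels (dark tip centres)
T=np.array([ray('top',105+x/5-.4,170+y/5-.4,.150)[:2] for x,y in((83,104),(297,101),(80,407),(295,402))]);rep(T,'tips')
# side camera: stud points
d=np.load('side0.npy');W=cloud('side',d);z=W[...,2]
for lo,hi in((.137,.145),(.145,.15),(.15,.16)):
    c=[]
    for s in S:
        m=(np.hypot(W[...,0]-s[0],W[...,1]-s[1])<.018)&(z>lo)&(z<=hi);c.append(W[m][:,:2].mean(0) if m.any() else [np.nan]*2)
    rep(np.array(c),('side',lo,hi))
r=(abs(W[...,0]-.5213)<.12)&(abs(W[...,1]-.238)<.1)&(z>.112)&(z<.135);print('side head rect',cv2.minAreaRect(W[r][:,:2].astype(np.float32)))
d=np.load('s2.npy');W=cloud('side',d);z=W[...,2];r=(abs(W[...,0]-.5213)<.13)&(abs(W[...,1]-.238)<.11)&(abs(z-.195)<.012)
print('side plate z',np.median(z[r]),cv2.minAreaRect(W[r][:,:2].astype(np.float32)))
E
```

```text
plate top z 0.19312948797239365 mode [0.1914 0.1931 0.1949]
plane [-0.      0.0005  0.1932]
rect ((0.5201138854026794, 0.23776337504386902), (0.18016661703586578, 0.13997101783752441), 1.2755868434906006)
holes [0.5201 0.2374] 1.21 1.14 0.1357 0.0964
(0.1, 0.126) [0.5212 0.2344] 1.26 1.19 0.1187 0.0942
(0.126, 0.137) [0.5217 0.237 ] 1.07 1.29 0.1355 0.0963
(0.137, 0.145) [0.5213 0.2381] 1.32 0.85 0.1348 0.0948
(0.145, 0.15) [0.5218 0.2369] 0.49 1.04 0.1358 0.0965
(0.15, 0.16) [0.5214 0.2389] 1.22 1.34 0.1346 0.0965
tips [0.522  0.2359] 1.07 0.79 0.1338 0.0956
('side', 0.137, 0.145) [0.5169 0.2389] 1.49 2.37 0.1354 0.0947
('side', 0.145, 0.15) [0.517  0.2391] 2.11 1.22 0.1356 0.0949
('side', 0.15, 0.16) [0.5184 0.24  ] 0.39 1.49 0.1358 0.0964
side head rect ((0.5186401009559631, 0.2401888370513916), (0.1635756939649582, 0.12363436818122864), 0.477817177772522)
side plate z 0.19480972171427713 ((0.5164352655410767, 0.239332914352417), (0.1837916523218155, 0.15043924748897552), 2.8182122707366943)
```

Emit:
step_arm([
  {"fingers":1,"dx":-0.001,"dy":0.001,"dz":0.01,"roll":0},
  {"fingers":1,"dx":-0.001,"dy":0.001,"dz":0.022,"roll":0},
  {"fingers":1,"dx":-0.001,"dy":0.001,"dz":0.03,"roll":0},
  {"fingers":1,"dx":-0.001,"dy":0.001,"dz":0.033,"roll":0},
  {"fingers":1,"dx":-0.001,"dy":0.001,"dz":0.036,"roll":0},
  {"fingers":1,"dx":-0.001,"dy":0.001,"dz":0.039,"roll":0},
  {"fingers":1,"dx":-0.001,"dy":0.001,"dz":0.039,"roll":0},
  {"fingers":1,"dx":-0.001,"dy":0.001,"dz":0.039,"roll":0},
])

```text
time: 10.58
tool_pos: [0.5234, 0.239, 0.1281]
tcp_rot: [-0.033, 3.141, 0.0]
wrist_force: [-0.2, -0.4, -2.0]
width: 0.574
grip_force: 52.9
```

```bash
python3 - <<'E'
from h import *
s=read_state();print(s['tool_pos'],s['wrist_force'],s['torque'])
p,d=grab('top');W=cloud('top',d);z=W[...,2]
r=(abs(W[...,0]-.5213)<.13)&(abs(W[...,1]-.238)<.11)
m=r&(z>.135)&(z<.175);zt=np.median(z[m]);m&=abs(z-zt)<.006
print('top z',zt,cv2.minAreaRect(W[m][:,:2].astype(np.float32)))
u,v=proj('top',[.5213,.2382,.155])[0].astype(int);print(u,v)
a=cv2.resize(p[v-50:v+50,u-40:u+40],(480,600),interpolation=cv2.INTER_CUBIC)
ps,_=grab('side');us,vs=proj('side',[.5213,.2382,.15])[0].astype(int);print(us,vs)
b=cv2.resize(ps[vs-50:vs+50,us-50:us+40],(320,600),interpolation=cv2.INTER_CUBIC)
cv2.imwrite('pics/c3.png',np.hstack([a,b]))
E
```

```text
[0.52339061 0.23896145 0.12805158] [-0.20153829 -0.43097369 -1.99296442] [ 0.03650454 -0.00022322 -0.03116415]
top z 0.15423973127505664 ((0.521055281162262, 0.24006691575050354), (0.18004906177520752, 0.1412075310945511), 1.3733577728271484)
140 220
181 154
```

View pics/c3.png

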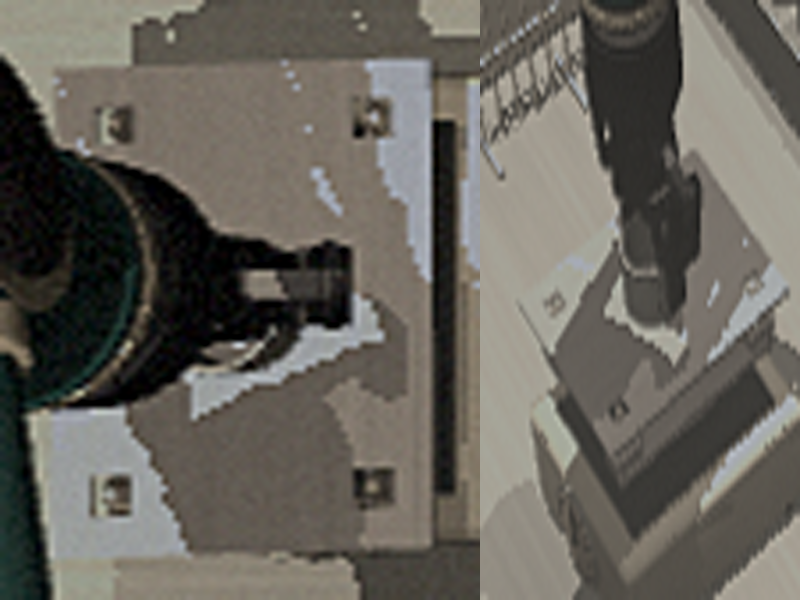

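The crop shows all four stud tips inside the holes, each about 4 crop pixels (1–1.5 mm) right of centre, so I'll shift y by -1 mm and lower the plate.

Emit:
step_arm([
  {"fingers":1,"dx":0.0002,"dy":-0.001,"dz":0.0,"roll":0},
  {"fingers":1,"dx":0.0002,"dy":-0.001,"dz":0.002,"roll":0},
  {"fingers":1,"dx":0.0002,"dy":-0.001,"dz":0.004,"roll":0},
  {"fingers":1,"dx":0.0002,"dy":-0.001,"dz":0.006,"roll":0},
  {"fingers":1,"dx":0.0002,"dy":-0.001,"dz":0.006,"roll":0},
])

```text
time: 11.3
tool_pos: [0.5228, 0.2378, 0.1214]
tcp_rot: [0.033, -3.141, 0.0]
wrist_force: [-0.3, -0.1, -1.6]
width: 0.578
grip_force: 52.9
```

Emit:
step_arm([
  {"fingers":1,"dx":0,"dy":0,"dz":0.002,"roll":0},
  {"fingers":1,"dx":0,"dy":0,"dz":0.003,"roll":0},
  {"fingers":1,"dx":0,"dy":0,"dz":0.003,"roll":0},
])

```text
time: 11.68
tool_pos: [0.5231, 0.2379, 0.1188]
tcp_rot: [-0.033, 3.141, 0.0]
wrist_force: [0.2, 0.3, -1.8]
width: 0.575
grip_force: 52.9
```

Emit:
step_arm([
  {"fingers":1,"dx":0,"dy":0,"dz":0.001,"roll":0},
  {"fingers":1,"dx":0,"dy":0,"dz":0.002,"roll":0},
  {"fingers":1,"dx":0,"dy":0,"dz":0.002,"roll":0},
])

```text
time: 12.05
tool_pos: [0.5236, 0.238, 0.1173]
tcp_rot: [-0.032, 3.14, 0.001]
wrist_force: [0.9, -0.2, -0.6]
width: 0.574
grip_force: 53.1
```

Emit:
step_arm([
  {"fingers":1,"dx":0,"dy":0,"dz":0.001,"roll":0},
  {"fingers":1,"dx":0,"dy":0,"dz":0.002,"roll":0},
  {"fingers":1,"dx":0,"dy":0,"dz":0.002,"roll":0},
])

```text
time: 12.42
tool_pos: [0.5235, 0.2381, 0.1152]
tcp_rot: [-0.033, 3.14, 0.001]
wrist_force: [2.1, 0.1, 1.8]
width: 0.579
grip_force: 53.2
```

Emit:
step_arm([
  {"fingers":0.2,"dx":-0.0007,"dy":0,"dz":0,"roll":0},
  {"fingers":-0.4,"dx":-0.0007,"dy":0,"dz":0,"roll":0},
  {"fingers":-0.8,"dx":-0.0007,"dy":0,"dz":0,"roll":0},
  {"fingers":-0.8,"dx":-0.0007,"dy":0,"dz":-0.01,"roll":0},
  {"fingers":-0.8,"dx":-0.0007,"dy":0,"dz":-0.05,"roll":0},
  {"fingers":-0.8,"dx":-0.0007,"dy":0,"dz":-0.08,"roll":0},
  {"fingers":-0.8,"dx":-0.0007,"dy":0,"dz":-0.08,"roll":0},
])

```text
time: 13.3
tool_pos: [0.526, 0.2389, 0.1989]
tcp_rot: [-0.033, 3.135, 0.004]
wrist_force: [-0.6, 1.0, -0.5]
width: 0.903
grip_force: 0.0
```

```bash
cat >> h.py <<'E'
def plate():
    p,d=grab('top');W=cloud('top',d);z=W[...,2]
    m=(abs(W[...,0]-.5213)<.085)&(abs(W[...,1]-.238)<.065)&(np.hypot(W[...,0]-.521,W[...,1]-.238)>.035)&(z>.1)&(z<.165)
    zt=np.median(z[m]);m&=abs(z-zt)<.008
    P=W[m];c=np.array([.521,.2385]);A=np.c_[P[:,:2]-c,np.ones(len(P))];f=np.linalg.lstsq(A,P[:,2],rcond=None)[0]
    m2=(abs(W[...,0]-.5213)<.13)&(abs(W[...,1]-.238)<.11)&(abs(z-zt)<.008)
    s=read_state()
    print('t',round(s['time'],2),'tcp',s['tool_pos'].round(4),'F',s['wrist_force'].round(1));print('plate top z',f[2].round(4),'rise over 136mm x, 96mm y (mm):',(f[0]*136).round(2),(f[1]*96).round(2),'rect',np.round(cv2.minAreaRect(W[m2][:,:2].astype(np.float32))[0],4))
    hm=(abs(W[...,0]-.5213)<.1)&(abs(W[...,1]-.238)<.08)&(z>zt+.006)&(z<zt+.04)&(np.hypot(abs(W[...,0]-.521)-.068,abs(W[...,1]-.2385)-.048)<.02)
    for sx in(1,-1):
        for sy in(1,-1):
            k=hm&(sx*(W[...,0]-.521)>0)&(sy*(W[...,1]-.2385)>0)
            print('stud',sx,sy,'n',k.sum(),'top', z[k].max().round(4) if k.any() else None,end='; ')
    print()
    return p
E
python3 -c "
from h import *
p=plate()"
```

```text
t 13.35 tcp [0.5247 0.2383 0.1967] F [ 0.1 -0.1 -0.1]
plate top z 0.1432 rise over 136mm x, 96mm y (mm): 0.01 -0.03 rect [0.5217 0.2384]
stud 1 1 n 13 top 0.1558; stud 1 -1 n 14 top 0.156; stud -1 1 n 14 top 0.1547; stud -1 -1 n 12 top 0.1557;
```

The plate rests level on all four catches, underside about 139 mm. Next I press the +x pair with the fingers shut.

```bash
python3 -c "
from h import *
delta(.590,.239,.120,1.2)"
```

```text
t 13.35 pos [0.5247 0.2383 0.1967] F [ 0.1 -0.1 -0.1] w 0.9 toolz [ 0.003  0.001 -1.   ] yaw 1.19
delta mm [-65.1  -0.8  76.9] roll -0.01
```

Emit:
step_arm([
  {"fingers":1,"dx":-0.03,"dy":-0.0008,"dz":0,"roll":0},
  {"fingers":1,"dx":-0.066,"dy":-0.0008,"dz":0,"roll":0},
  {"fingers":1,"dx":-0.066,"dy":-0.0008,"dz":0,"roll":0},
  {"fingers":1,"dx":-0.066,"dy":-0.0008,"dz":0.03,"roll":0},
  {"fingers":1,"dx":-0.066,"dy":-0.0008,"dz":0.06,"roll":0},
  {"fingers":1,"dx":-0.066,"dy":-0.0008,"dz":0.073,"roll":0},
  {"fingers":1,"dx":-0.066,"dy":-0.0008,"dz":0.075,"roll":0},
  {"fingers":1,"dx":-0.066,"dy":-0.0008,"dz":0.075,"roll":0},
])

```text
time: 14.35
tool_pos: [0.5901, 0.2387, 0.1207]
tcp_rot: [-0.033, 3.14, 0.001]
wrist_force: [-0.1, -0.6, 0.8]
width: 0.003
grip_force: 0.0
```

Emit:
step_arm([
  {"fingers":1,"dx":0,"dy":0,"dz":0.003,"roll":0},
  {"fingers":1,"dx":0,"dy":0,"dz":0.006,"roll":0},
  {"fingers":1,"dx":0,"dy":0,"dz":0.008,"roll":0},
  {"fingers":1,"dx":0,"dy":0,"dz":0.008,"roll":0},
])

```text
time: 14.85
tool_pos: [0.5895, 0.2384, 0.1116]
tcp_rot: [0.033, -3.141, 0.0]
wrist_force: [0.5, -0.7, 0.5]
width: -0.0
grip_force: 0.0
```

Emit:
step_arm([
  {"fingers":1,"dx":0,"dy":0,"dz":0.001,"roll":0},
  {"fingers":1,"dx":0,"dy":0,"dz":0.002,"roll":0},
  {"fingers":1,"dx":0,"dy":0,"dz":0.002,"roll":0},
])

```text
time: 15.22
tool_pos: [0.59, 0.2385, 0.1101]
tcp_rot: [-0.033, 3.141, 0.0]
wrist_force: [-0.8, -0.7, 2.0]
width: 0.0
grip_force: 0.9
```

Emit:
step_arm([
  {"fingers":1,"dx":0,"dy":0,"dz":0.001,"roll":0},
  {"fingers":1,"dx":0,"dy":0,"dz":0.002,"roll":0},
  {"fingers":1,"dx":0,"dy":0,"dz":0.002,"roll":0},
])

```text
time: 15.6
tool_pos: [0.5899, 0.2385, 0.1078]
tcp_rot: [-0.033, 3.141, 0.0]
wrist_force: [-0.1, -0.5, 1.6]
width: 0.001
grip_force: 1.0
```

Emit:
step_arm([
  {"fingers":1,"dx":0,"dy":0,"dz":0.001,"roll":0},
  {"fingers":1,"dx":0,"dy":0,"dz":0.002,"roll":0},
  {"fingers":1,"dx":0,"dy":0,"dz":0.002,"roll":0},
])

```text
time: 15.98
tool_pos: [0.5898, 0.2385, 0.1057]
tcp_rot: [-0.033, 3.141, 0.0]
wrist_force: [0.5, 0.6, 2.8]
width: -0.002
grip_force: 1.1
```

Emit:
step_arm([
  {"fingers":1,"dx":0,"dy":0,"dz":0.001,"roll":0},
  {"fingers":1,"dx":0,"dy":0,"dz":0.002,"roll":0},
  {"fingers":1,"dx":0,"dy":0,"dz":0.002,"roll":0},
])

```text
time: 16.35
tool_pos: [0.5898, 0.2385, 0.1037]
tcp_rot: [-0.033, 3.141, 0.0]
wrist_force: [1.6, -1.0, 1.9]
width: -0.001
grip_force: 1.2
```

Emit:
step_arm([
  {"fingers":1,"dx":0,"dy":0,"dz":0.001,"roll":0},
  {"fingers":1,"dx":0,"dy":0,"dz":0.002,"roll":0},
  {"fingers":1,"dx":0,"dy":0,"dz":0.002,"roll":0},
])

```text
time: 16.73
tool_pos: [0.5898, 0.2385, 0.1017]
tcp_rot: [-0.033, 3.141, 0.0]
wrist_force: [1.0, 0.1, 1.8]
width: -0.001
grip_force: 1.3
```

Emit:
step_arm([
  {"fingers":1,"dx":0,"dy":0,"dz":0.001,"roll":0},
  {"fingers":1,"dx":0,"dy":0,"dz":0.002,"roll":0},
  {"fingers":1,"dx":0,"dy":0,"dz":0.002,"roll":0},
])

```text
time: 17.1
tool_pos: [0.5898, 0.2385, 0.0997]
tcp_rot: [-0.033, 3.141, 0.0]
wrist_force: [0.8, 0.2, 2.8]
width: 0.0
grip_force: 1.4
```

```bash
python3 -c "
from h import *
p=plate()"
```

```text
t 17.15 tcp [0.5898 0.2385 0.0998] F [ 1.1 -0.1  2.6]
plate top z 0.1321 rise over 136mm x, 96mm y (mm): -0.38 -0.01 rect [0.5219 0.2371]
stud 1 1 n 0 top None; stud 1 -1 n 13 top 0.1446; stud -1 1 n 0 top None; stud -1 -1 n 12 top 0.1449;
```

Emit:
step_arm([
  {"fingers":1,"dx":0,"dy":0,"dz":0.001,"roll":0},
  {"fingers":1,"dx":0,"dy":0,"dz":0.002,"roll":0},
  {"fingers":1,"dx":0,"dy":0,"dz":0.002,"roll":0},
])

```text
time: 17.52
tool_pos: [0.5897, 0.2385, 0.0977]
tcp_rot: [-0.033, 3.141, 0.0]
wrist_force: [0.7, 0.2, 3.4]
width: -0.003
grip_force: 1.5
```

Good: the head is sinking with the plate level, and about 2–3 N is only the loose play. I'll keep going.

Emit:
step_arm([
  {"fingers":1,"dx":0,"dy":0,"dz":0.001,"roll":0},
  {"fingers":1,"dx":0,"dy":0,"dz":0.002,"roll":0},
  {"fingers":1,"dx":0,"dy":0,"dz":0.002,"roll":0},
])

```text
time: 17.9
tool_pos: [0.5898, 0.2385, 0.0957]
tcp_rot: [-0.033, 3.141, 0.0]
wrist_force: [0.7, -0.4, 3.1]
width: 0.001
grip_force: 1.6
```

Emit:
step_arm([
  {"fingers":1,"dx":0,"dy":0,"dz":0.001,"roll":0},
  {"fingers":1,"dx":0,"dy":0,"dz":0.002,"roll":0},
  {"fingers":1,"dx":0,"dy":0,"dz":0.002,"roll":0},
])

```text
time: 18.27
tool_pos: [0.5898, 0.2385, 0.0937]
tcp_rot: [-0.033, 3.141, -0.0]
wrist_force: [1.0, -0.1, 4.4]
width: 0.001
grip_force: 1.7
```

Emit:
step_arm([
  {"fingers":1,"dx":0,"dy":0,"dz":0.001,"roll":0},
  {"fingers":1,"dx":0,"dy":0,"dz":0.0015,"roll":0},
  {"fingers":1,"dx":0,"dy":0,"dz":0.0015,"roll":0},
])

```text
time: 18.65
tool_pos: [0.5897, 0.2385, 0.0923]
tcp_rot: [-0.033, 3.141, 0.0]
wrist_force: [1.5, -0.2, 4.0]
width: 0.002
grip_force: 1.8
```

Emit:
step_arm([
  {"fingers":1,"dx":0,"dy":0,"dz":0.001,"roll":0},
  {"fingers":1,"dx":0,"dy":0,"dz":0.0018,"roll":0},
  {"fingers":1,"dx":0,"dy":0,"dz":0.0018,"roll":0},
])

```text
time: 19.02
tool_pos: [0.5897, 0.2385, 0.0904]
tcp_rot: [-0.033, 3.141, 0.0]
wrist_force: [0.9, -1.0, 4.4]
width: 0.003
grip_force: 1.8
```

Emit:
step_arm([
  {"fingers":1,"dx":0,"dy":0,"dz":0.001,"roll":0},
  {"fingers":1,"dx":0,"dy":0,"dz":0.0018,"roll":0},
  {"fingers":1,"dx":0,"dy":0,"dz":0.0018,"roll":0},
])

```text
time: 19.4
tool_pos: [0.5898, 0.2385, 0.0888]
tcp_rot: [-0.033, 3.141, 0.0]
wrist_force: [1.7, 0.3, 5.3]
width: 0.002
grip_force: 2.1
```

Emit:
step_arm([
  {"fingers":1,"dx":0,"dy":0,"dz":0.0006,"roll":0},
  {"fingers":1,"dx":0,"dy":0,"dz":0.001,"roll":0},
  {"fingers":1,"dx":0,"dy":0,"dz":0.001,"roll":0},
])

```text
time: 19.77
tool_pos: [0.59, 0.2386, 0.0882]
tcp_rot: [-0.033, 3.141, 0.0]
wrist_force: [1.5, 0.2, 5.8]
width: -0.005
grip_force: 3.1
```

Emit:
step_arm([
  {"fingers":1,"dx":0,"dy":0,"dz":0.0005,"roll":0},
  {"fingers":1,"dx":0,"dy":0,"dz":0.0008,"roll":0},
  {"fingers":1,"dx":0,"dy":0,"dz":0.0008,"roll":0},
])

```text
time: 20.15
tool_pos: [0.5901, 0.2386, 0.0877]
tcp_rot: [-0.033, 3.141, 0.0]
wrist_force: [1.6, -0.8, 7.0]
width: -0.003
grip_force: 3.6
```

Emit:
step_arm([
  {"fingers":1,"dx":0,"dy":0,"dz":0.0006,"roll":0},
  {"fingers":1,"dx":0,"dy":0,"dz":0.001,"roll":0},
  {"fingers":1,"dx":0,"dy":0,"dz":0.001,"roll":0},
])

```text
time: 20.52
tool_pos: [0.5902, 0.2386, 0.087]
tcp_rot: [-0.033, 3.14, 0.001]
wrist_force: [0.1, 0.3, 8.9]
width: -0.002
grip_force: 4.1
```

Emit:
step_arm([
  {"fingers":1,"dx":0,"dy":0,"dz":0.0006,"roll":0},
  {"fingers":1,"dx":0,"dy":0,"dz":0.001,"roll":0},
  {"fingers":1,"dx":0,"dy":0,"dz":0.001,"roll":0},
])

```text
time: 20.9
tool_pos: [0.5903, 0.2387, 0.0863]
tcp_rot: [-0.033, 3.14, 0.001]
wrist_force: [0.4, 0.0, 9.7]
width: -0.0
grip_force: 4.6
```

```bash
python3 -c "
from h import *
p=plate()"
```

```text
t 20.95 tcp [0.5904 0.2387 0.0863] F [ 0.9 -0.3  9. ]
plate top z 0.1198 rise over 136mm x, 96mm y (mm): -2.39 0.19 rect [0.522  0.2352]
stud 1 1 n 0 top None; stud 1 -1 n 10 top 0.1352; stud -1 1 n 0 top None; stud -1 -1 n 13 top 0.1345;
```

Emit:
step_arm([
  {"fingers":1,"dx":0,"dy":0,"dz":0.0006,"roll":0},
  {"fingers":1,"dx":0,"dy":0,"dz":0.001,"roll":0},
  {"fingers":1,"dx":0,"dy":0,"dz":0.001,"roll":0},
])

```text
time: 21.32
tool_pos: [0.5905, 0.2388, 0.0856]
tcp_rot: [-0.033, 3.14, 0.001]
wrist_force: [0.5, 0.3, 10.1]
width: 0.005
grip_force: 5.2
```

Emit:
step_arm([
  {"fingers":1,"dx":0,"dy":0,"dz":0.0006,"roll":0},
  {"fingers":1,"dx":0,"dy":0,"dz":0.001,"roll":0},
  {"fingers":1,"dx":0,"dy":0,"dz":0.001,"roll":0},
])

```text
time: 21.7
tool_pos: [0.5907, 0.2388, 0.0852]
tcp_rot: [-0.033, 3.139, 0.001]
wrist_force: [-0.1, -1.6, 12.1]
width: 0.003
grip_force: 6.1
```

Emit:
step_arm([
  {"fingers":1,"dx":0,"dy":0,"dz":0.0006,"roll":0},
  {"fingers":1,"dx":0,"dy":0,"dz":0.0008,"roll":0},
  {"fingers":1,"dx":0,"dy":0,"dz":0.0008,"roll":0},
])

```text
time: 22.08
tool_pos: [0.5909, 0.2389, 0.0848]
tcp_rot: [-0.033, 3.139, 0.001]
wrist_force: [-0.9, -1.4, 13.4]
width: -0.003
grip_force: 6.9
```

Emit:
step_arm([
  {"fingers":1,"dx":0,"dy":0,"dz":0.0005,"roll":0},
  {"fingers":1,"dx":0,"dy":0,"dz":0.0007,"roll":0},
  {"fingers":1,"dx":0,"dy":0,"dz":0.0007,"roll":0},
])

```text
time: 22.45
tool_pos: [0.5901, 0.2387, 0.0818]
tcp_rot: [-0.033, 3.14, 0.001]
wrist_force: [2.5, 0.2, 3.4]
width: 0.006
grip_force: 2.0
```

```bash
python3 -c "
from h import *
p=plate()
delta(.590,.239,.120,1.2)"
```

```text
t 22.5 tcp [0.59   0.2386 0.0815] F [1.9 0.2 3.9]
plate top z 0.118 rise over 136mm x, 96mm y (mm): -8.22 -0.13 rect [0.5213 0.2336]
stud 1 1 n 0 top None; stud 1 -1 n 13 top 0.1345; stud -1 1 n 0 top None; stud -1 -1 n 35 top 0.1342; 
t 22.5 pos [0.59   0.2386 0.0815] F [1.9 0.2 3.9] w -0.0 toolz [ 0.001  0.    -1.   ] yaw 1.19
delta mm [ -0.    0.4 -38.5] roll -0.01
```

The +x pair clicked: tilt is 8 mm along x, level in y, underside about at the shoulders. Now the -x pair.

Emit:
step_arm([
  {"fingers":1,"dx":0,"dy":0,"dz":-0.03,"roll":0},
  {"fingers":1,"dx":0,"dy":0,"dz":-0.07,"roll":0},
  {"fingers":1,"dx":0,"dy":0,"dz":-0.095,"roll":0},
  {"fingers":1,"dx":0.03,"dy":0,"dz":-0.095,"roll":0},
  {"fingers":1,"dx":0.08,"dy":0,"dz":-0.095,"roll":0},
  {"fingers":1,"dx":0.125,"dy":0,"dz":-0.095,"roll":0},
  {"fingers":1,"dx":0.133,"dy":0,"dz":-0.09,"roll":0},
  {"fingers":1,"dx":0.133,"dy":0,"dz":-0.07,"roll":0},
])

```text
time: 23.5
tool_pos: [0.4564, 0.2359, 0.1512]
tcp_rot: [-0.034, 3.141, 0.001]
wrist_force: [-0.2, -0.1, -0.1]
width: 0.003
grip_force: 0.0
```

Emit:
step_arm([
  {"fingers":1,"dx":0,"dy":0,"dz":0.015,"roll":0},
  {"fingers":1,"dx":0,"dy":0,"dz":0.025,"roll":0},
  {"fingers":1,"dx":0,"dy":0,"dz":0.025,"roll":0},
])

```text
time: 23.88
tool_pos: [0.4561, 0.2352, 0.1249]
tcp_rot: [0.032, -3.139, 0.002]
wrist_force: [-0.1, -0.6, 0.6]
width: -0.004
grip_force: 0.0
```

```bash
python3 -c "
from h import *
p=plate()
delta(.457,.2365,.110,1.2)"
```

```text
t 23.93 tcp [0.4567 0.2355 0.1258] F [0.1 0.2 0.5]
plate top z 0.1387 rise over 136mm x, 96mm y (mm): -8.22 0.08 rect [0.5226 0.2392]
stud 1 1 n 19 top 0.1544; stud 1 -1 n 18 top 0.1555; stud -1 1 n 0 top None; stud -1 -1 n 97 top 0.155; 
t 23.93 pos [0.4567 0.2355 0.1258] F [0.1 0.2 0.5] w -0.0 toolz [-0.001 -0.001 -1.   ] yaw 1.17
delta mm [-0.3  1.  15.8] roll -0.03
```

Emit:
step_arm([
  {"fingers":1,"dx":0,"dy":0.001,"dz":0.008,"roll":0},
  {"fingers":1,"dx":0,"dy":0.001,"dz":0.014,"roll":0},
  {"fingers":1,"dx":0,"dy":0.001,"dz":0.017,"roll":0},
  {"fingers":1,"dx":0,"dy":0.001,"dz":0.02,"roll":0},
  {"fingers":1,"dx":0,"dy":0.001,"dz":0.023,"roll":0},
  {"fingers":1,"dx":0,"dy":0.001,"dz":0.026,"roll":0},
  {"fingers":1,"dx":0,"dy":0.001,"dz":0.028,"roll":0},
  {"fingers":1,"dx":0,"dy":0.001,"dz":0.028,"roll":0},
])

```text
time: 24.92
tool_pos: [0.4568, 0.2368, 0.0983]
tcp_rot: [-0.033, 3.141, 0.0]
wrist_force: [-0.7, -0.1, 3.5]
width: 0.001
grip_force: 1.4
```

Emit:
step_arm([
  {"fingers":1,"dx":0,"dy":0,"dz":0.002,"roll":0},
  {"fingers":1,"dx":0,"dy":0,"dz":0.004,"roll":0},
  {"fingers":1,"dx":0,"dy":0,"dz":0.006,"roll":0},
  {"fingers":1,"dx":0,"dy":0,"dz":0.006,"roll":0},
])

```text
time: 25.42
tool_pos: [0.4568, 0.2368, 0.0923]
tcp_rot: [-0.033, 3.141, 0.0]
wrist_force: [-1.0, 0.4, 2.9]
width: 0.005
grip_force: 1.7
```

Emit:
step_arm([
  {"fingers":1,"dx":0,"dy":0,"dz":0.001,"roll":0},
  {"fingers":1,"dx":0,"dy":0,"dz":0.002,"roll":0},
  {"fingers":1,"dx":0,"dy":0,"dz":0.003,"roll":0},
  {"fingers":1,"dx":0,"dy":0,"dz":0.003,"roll":0},
])

```text
time: 25.92
tool_pos: [0.4568, 0.2367, 0.0893]
tcp_rot: [-0.033, 3.141, 0.0]
wrist_force: [-0.7, 0.8, 3.9]
width: 0.0
grip_force: 1.9
```

Now fine steps. Last time there was about 5 mm of command between bite and click.

Emit:
step_arm([
  {"fingers":1,"dx":0,"dy":0,"dz":0.0007,"roll":0},
  {"fingers":1,"dx":0,"dy":0,"dz":0.0014,"roll":0},
  {"fingers":1,"dx":0,"dy":0,"dz":0.0018,"roll":0},
  {"fingers":1,"dx":0,"dy":0,"dz":0.0018,"roll":0},
])

```text
time: 26.42
tool_pos: [0.457, 0.2369, 0.088]
tcp_rot: [-0.033, 3.141, 0.0]
wrist_force: [-1.9, -0.2, 6.2]
width: 0.0
grip_force: 2.9
```

Emit:
step_arm([
  {"fingers":1,"dx":0,"dy":0,"dz":0.0006,"roll":0},
  {"fingers":1,"dx":0,"dy":0,"dz":0.0012,"roll":0},
  {"fingers":1,"dx":0,"dy":0,"dz":0.0015,"roll":0},
  {"fingers":1,"dx":0,"dy":0,"dz":0.0015,"roll":0},
])

```text
time: 26.92
tool_pos: [0.4573, 0.237, 0.087]
tcp_rot: [-0.033, 3.14, 0.001]
wrist_force: [-1.8, 0.2, 7.6]
width: 0.005
grip_force: 3.8
```

Emit:
step_arm([
  {"fingers":1,"dx":0,"dy":0,"dz":0.0006,"roll":0},
  {"fingers":1,"dx":0,"dy":0,"dz":0.0012,"roll":0},
  {"fingers":1,"dx":0,"dy":0,"dz":0.0015,"roll":0},
  {"fingers":1,"dx":0,"dy":0,"dz":0.0015,"roll":0},
])

```text
time: 27.42
tool_pos: [0.4575, 0.2371, 0.0859]
tcp_rot: [-0.033, 3.14, 0.001]
wrist_force: [-1.9, -0.7, 9.9]
width: -0.002
grip_force: 4.8
```

Emit:
step_arm([
  {"fingers":1,"dx":0,"dy":0,"dz":0.0006,"roll":0},
  {"fingers":1,"dx":0,"dy":0,"dz":0.0012,"roll":0},
  {"fingers":1,"dx":0,"dy":0,"dz":0.0012,"roll":0},
])

```text
time: 27.8
tool_pos: [0.4576, 0.2372, 0.0853]
tcp_rot: [-0.033, 3.14, 0.001]
wrist_force: [-3.0, -1.3, 13.5]
width: -0.001
grip_force: 6.4
```

Emit:
step_arm([
  {"fingers":1,"dx":0,"dy":0,"dz":0.0005,"roll":0},
  {"fingers":1,"dx":0,"dy":0,"dz":0.0008,"roll":0},
  {"fingers":1,"dx":0,"dy":0,"dz":0.0008,"roll":0},
])

```text
time: 28.18
tool_pos: [0.4572, 0.237, 0.0828]
tcp_rot: [-0.033, 3.14, 0.001]
wrist_force: [0.9, 0.7, 3.6]
width: 0.0
grip_force: 1.8
```

```bash
python3 -c "
from h import *
p=plate()"
```

```text
t 28.23 tcp [0.4572 0.2369 0.0827] F [-0.2  1.3  4.1]
plate top z 0.1153 rise over 136mm x, 96mm y (mm): 0.22 0.24 rect [0.522  0.2388]
stud 1 1 n 25 top 0.1374; stud 1 -1 n 23 top 0.1386; stud -1 1 n 0 top None; stud -1 -1 n 24 top 0.1364;
```

Emit:
step_arm([
  {"fingers":1,"dx":0,"dy":0,"dz":-0.03,"roll":0},
  {"fingers":1,"dx":0,"dy":0,"dz":-0.08,"roll":0},
  {"fingers":1,"dx":0,"dy":0,"dz":-0.13,"roll":0},
  {"fingers":1,"dx":0,"dy":0,"dz":-0.15,"roll":0},
  {"fingers":1,"dx":0,"dy":0,"dz":-0.15,"roll":0},
  {"fingers":1,"dx":0,"dy":0,"dz":-0.15,"roll":0},
])

```text
time: 28.98
tool_pos: [0.4553, 0.2361, 0.2299]
tcp_rot: [0.033, -3.138, 0.003]
wrist_force: [-0.1, 0.3, -0.7]
width: 0.001
grip_force: 0.0
```

```bash
python3 - <<'E'
from h import *
p=plate()
ps,_=grab('side')
u,v=proj('top',[.5213,.2382,.14])[0].astype(int)
a=cv2.resize(p[v-50:v+50,u-40:u+40],(480,600),interpolation=cv2.INTER_CUBIC)
us,vs=proj('side',[.5213,.2382,.12])[0].astype(int)
b=cv2.resize(ps[vs-50:vs+50,us-50:us+40],(320,600),interpolation=cv2.INTER_CUBIC)
cv2.imwrite('pics/c4.png',np.hstack([a,b]))
E
```

```text
t 29.02 tcp [0.4552 0.236  0.2296] F [-1.   0.1 -0.8]
plate top z 0.1336 rise over 136mm x, 96mm y (mm): 0.16 0.14 rect [0.5224 0.2393]
stud 1 1 n 30 top 0.1561; stud 1 -1 n 25 top 0.1553; stud -1 1 n 0 top None; stud -1 -1 n 27 top 0.1554;
```

View pics/c4.png

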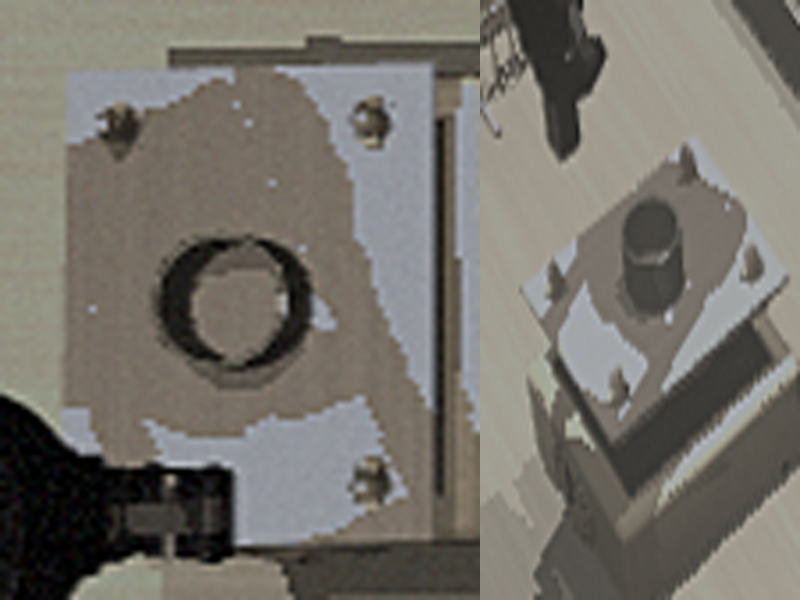

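The view shows the plate flat with all four studs protruding: level within 0.2 mm, top at 133.6 mm (fully home), and the gripper clear.

```bash
python3 -c "
from workcell import *
print(finish_job())"
```

```text
the job is handed in; nothing more can be done
None
```

The plate is home on the scale and the job is handed in at about 29 s. Both stud pairs clicked, the plate is level to about 0.2 mm, the push peaked near 13.5 N (about 16 N with the plate), and nothing else was moved.

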